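Hold the solvent crate's gate wide open

ROBOT

A 6-joint arm with a two-finger parallel gripper is mounted at the origin on a cart in front of the work surface, level with it; the furniture and walls round the work are solid. World frame = base frame: x ahead of the robot, y to its left, z up, the work surface at z = 0. Lengths are in m, angles in degrees, forces in N, time in s.
With the tool pointing down it reaches from about 0.3 to 0.75 m from the base axis. Payload 8.5 kg.
Tool frame: the origin (TCP) lies on the centre line of the jaws, within the pads' length; the fingertips stand 22 mm ahead of it and the grasp point (between the pads) lies 3 mm ahead of it (env.tip_reach is the distance from the TCP to the fingertips, in m); y points along the fingers, z is the direction in which the jaws open and shut, and the axes are right-handed (so a half turn about y gives the same grasp; the last joint's range is limited). The gripper opens to 85 mm and grips with 20 to 120 N. Pads are 22 mm wide; open, the fingers measure 114 mm over their backs; the gripper's body (76 mm by 85 mm) begins 54 mm behind the grasp point. The pads swing forward as they close: fully open they stand 13 mm farther back than shut.
Start: joints at [-87.107, 21.807, 74.336, -0, 83.858, -12.336], TCP at [0.144, -0.531, 0.253] pointing down, gripper open.
Joint ranges: [-178.18, 178.18], [-50.72, 133.34], [12.68, 142.11], [-81.47, 261.47], [9.98, 163.14], [-165.26, 165.26]. Speed limits (degrees/s): [136.94, 136.94, 180, 180, 180, 180].

INTERFACE

Orientations are given as a 3x3 rotation matrix whose columns are the frame's x, y, z axes.
In Python, from rig import env, get_image gives the robot as it stands. The module is installed in compiled form; this text tells all that it offers.
- The arm moves only by the tool carry_out, never from a script. Its argument "targets" is a list that holds one entry, the list of rows, each a list of 7 numbers: the closure, from 0 (fully open) to 1 (shut), then the shift along the world's x, y, z in mm, then the turn, a rotation vector about the world's x, y, z in degrees. In form: [[[claw, dx, dy, dz, ax, ay, az], ...]]. A call has 1 to 20 rows; each row is the pose to reach, as a shift and turn from the pose commanded when the call began; what a row does not reach only later rows make up. A row lasts 1/12 s, in which the tool goes at most 41.7 mm and 7.16 degrees, less where a joint would pass 70% of its speed; a pose out of reach is approached as far as the arm can. A call with a gripper value outside its range is refused whole. The fingers move at their own pace and stop on an object; "squeeze" is the grip in N (left out, the last holds). Time passes only in rows, so rows that repeat a pose let the fingers close. It gives the time, the measured TCP pose, the force and the opening at its end, in the units of the state.
- env.observe(): the state, without advancing time (a new reading comes with each control period).
- get_image(name): name is "scene" or "top" or "wrist"; returns a dict with "img" (384x512x3 uint8, red, green, blue), "fx", "fy", "cx", "cy" (pixels), "rvec" (rotation vector, rad) and "tvec" (3), from world to camera coordinates, as OpenCV has them. Camera axes: x right, y down, z forward; pixel columns grow to the right and rows downward; lengths in m; the calibration is good to about 2 mm. A picture is of the moment at which its call begins. There is no depth.
- env.close_job(): hands the job in, once; it reports no verdict.
The state is a dict: "time_s": time; "q": joint angles; "qvel": joint speeds; "joint_efforts": joint torques, N m; "position": TCP position; "tool_rot": TCP orientation; "ft_force": force on the tool from outside, world axes, zero at the start; "wrist_torque": the same for the moment, N m; "grip_width": finger opening in m.
Only numpy, scipy, OpenCV 4.12 (cv2) and the standard library are available. Lean on these libraries where they do the work, as an engineer would, in place of code of your own. Each camera call takes 0.05 s, during which the arm holds its last target.

TASK

A workmate wants to slide the white tub out of the yellow solvent crate: first move the block plane out of the gate's swing and set it down on its sole on the bench, where the gate will not touch it. Then squeeze the red lock catch fully home (it stays drawn), squeeze the black catch on the gate fully and, keeping it squeezed, swing the gate out towards you past its half-open detent to nearly its stop. The hinge spring pulls the gate back, so finish while still holding it there, gate still, without knocking the crate's contents or the mug.

Things in the scene. Friction and masses are not known exactly. Their poses are not given: they have to be found in the camera images.
- crate: Fixed yellow open-topped steel crate, 200 deep (x) x 352 wide (y), walls 152 high, carry handles to 186. Origin: centre of its underside; front faces its own -x. Left 190 mm of the front is the dark barred gate with the black catch, right 140 mm a fixed panel with the red catch; top rails z 121 to 157. The bench to the robot's left (x 0.36 to 0.52, y 0.10 to 0.22 m) is bare.
- gate_hinge (a point): Point on the gate's upright hinge axis, at crate (-100, +160), 188 mm above the bench. The shut gate runs 190 mm from here along the crate's -y, z 16 to 157, keepers 25 mm out of its front. It swings towards the crate's -x, sweeping a quarter circle of 190 mm radius.
- gate_handle (a point): Midpoint of the gate's two black grip plates (unsqueezed), 129 mm from the hinge axis, 188 mm above the bench; moves with the gate. x across the gate, y along it to the hinge. Plates upright, 26 wide across the gate, 8 thick, z 162 to 210; outer faces 58 mm apart along the gate, 45 squeezed. The plate nearer the hinge is fixed to the gate, the other slides 13 mm towards it.
- lock_grips (a point): Midpoint of the two red grip plates on the fixed panel's rail, at crate (-100, -97), 188 mm above the bench; axes as the crate's. Plates like the black ones, outer faces 58 mm apart along y, 45 squeezed. The outer plate (-y) is fixed, the one nearer the gate slides 13 mm towards it.
- gate (a joint): Gate angle, rad: 0 shut, stop at 1.5. Damped hinge with a closer spring, 0.2 Nm shut to 0.35 Nm at the stop (3 N at the catch). A sprung roller rides over a lobe between 0.25 and 0.95: passing it takes up to about 0.8 Nm (6 N at the catch). Let go beyond it, the gate falls back and parks on the lobe at about 0.85.
- lock_catch (a joint): Travel of the red sliding plate and bolt, m: 0 locked, 0.013 home. Moves against about 4 N of friction, no spring: it stays where it is left. The bolt leaves the gate at about 0.009.
- handle_catch (a joint): Travel of the black sliding plate and bolt, m: 0 latched, 0.013 home. Spring 4 N at rest, 8 N home; springs back when let go. The bolt is clear of the panel at about 0.009; a grip of 25 to 40 N holds it home and carries the gate.
- block_plane: Loose block plane, 50 x 173 x 65 mm, 0.5 to 0.8 kg, standing on its sole in front of the gate within its swing. Origin: centre of the sole; long axis y. Straight vertical cheeks 50 mm apart, 34 high; take it across these near the middle.
- white_jug: Loose white tub with lid, 69 x 140 x 138 mm, standing in the crate behind the gate. Origin: centre of its underside.
- spray_can: Loose blue aerosol can with a white cap (not the fixed one on the bench), 62 diameter x 190 mm, standing in the right back of the crate. Origin: centre of its underside.
- glue_bottle: Loose grey glue bottle, 40 x 62 x 162 mm, standing in the crate behind the fixed panel. Origin: centre of its underside.
- mug: Loose dark mug, 82 x 119 x 107 mm, on the bench to the left of the crate. Origin: centre of its underside.
Things that resemble listed ones, but are neither listed nor needed, are in the scene too. There is more than one size of the mug; the job needs the larger.

How it is judged:
By the outcome, as a careful person would: the job done as asked, in the order asked, and still so for the second after the job is handed in, while the arm keeps its last pose, push and grip.
It also fails if it takes over 69 s, if anything falls off the work surface, if the arm or the gripper's body presses on something with over 40 N, if the wrist force passes 120 N, or if a joint passes its speed limit or range.

## Working session

There is one attempt and no reset: what is moved stays moved. The work goes in short steps, Python scripts to look and compute and a tool call to move; the robot and the scene stay as the last step left them, time stands still between calls to the robot, and variables do not carry over. Pictures are saved under pics/ and viewed, and the job is handed in when it is done.

Besides the shell and the picture viewer there is one more tool, called by a JSON object that holds its "op" and its "data", one argument or row to a line. carry_out: Moves the arm, as the interface text tells. Its arguments: {"type":"object","properties":{"targets":{"type":"array"},"squeeze":{"type":"number"}},"required":["targets"]}

```bash
mkdir -p pics; cat > h.py <<'E'
import numpy as np, cv2
from rig import env, get_image
def snap(n,f):
    d=get_image(n); cv2.imwrite(f'pics/{f}.png',d['img'][:,:,::-1]); 
    np.savez(f'pics/{f}.npz',**{k:v for k,v in d.items()})
    return d
def load(f): return dict(np.load(f'pics/{f}.npz'))
def ray(d,u,v):
    R=cv2.Rodrigues(np.array(d['rvec'],float).reshape(3))[0]; t=np.array(d['tvec'],float).reshape(3)
    return -R.T@t, R.T@np.array([(u-d['cx'])/d['fx'],(v-d['cy'])/d['fy'],1])
def atz(d,u,v,z):
    c,r=ray(d,u,v); return c+r*(z-c[2])/r[2]
def proj(d,P):
    K=np.array([[d['fx'],0,d['cx']],[0,d['fy'],d['cy']],[0,0,1]],float)
    return cv2.projectPoints(np.array(P,float).reshape(-1,3),np.array(d['rvec'],float),np.array(d['tvec'],float),K,None)[0].reshape(-1,2)
def tri(obs):
    A=np.zeros((3,3));b=np.zeros(3)
    for d,u,v in obs:
        c,r=ray(d,u,v); r/=np.linalg.norm(r); M=np.eye(3)-np.outer(r,r); A+=M;b+=M@c
    return np.linalg.solve(A,b)
def crop(f,x0,y0,x1,y1,s,out):
    im=cv2.imread(f'pics/{f}.png')[y0:y1,x0:x1]; cv2.imwrite(f'pics/{out}.png',cv2.resize(im,None,fx=s,fy=s,interpolation=cv2.INTER_CUBIC))
E
python3 - <<'E'
from h import *
np.set_printoptions(precision=4,suppress=True)
for n in ['scene','top','wrist']:
    d=snap(n,n+'0'); c,r=ray(d,256,192); print(n,d['fx'],c,r)
s=env.observe(); print(s, env.tip_reach)
E
```

```text
scene 499.11619478197593 [0.0533 0.3733 1.1808] [ 0.4391 -0.3708 -0.8183]
top 389.004742042655 [ 0.5039 -0.092   1.1048] [ 0.1211 -0.0014 -0.9927]
wrist 325.7253133342251 [ 0.221  -0.51    0.3742] [-0.3044 -0.0696 -0.9501]
{'time_s': 0.15, 'q': array([-87.1072,  21.8313,  74.3703,  -0.0019,  83.8565, -12.3342]), 'qvel': array([ 0.0767, -0.0046, -0.1649, -0.0829, -0.0464,  0.0083]), 'joint_efforts': array([  0.0016, -44.8622, -23.1345,  -0.0002,   0.0038,  -0.    ]), 'position': array([ 0.1444, -0.5305,  0.2529]), 'tool_rot': array([[-0.9649, -0.0001,  0.2626],
       [-0.2626,  0.001 , -0.9649],
       [-0.0002, -1.    , -0.001 ]]), 'ft_force': array([-0.3896,  0.2123, -0.3328]), 'wrist_torque': array([-0.0268, -0.0449, -0.0379]), 'grip_width': 0.08527059562649529} 0.022
```

View pics/scene0.png

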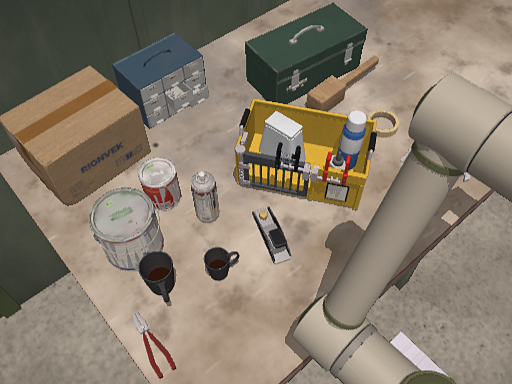

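View pics/top0.png

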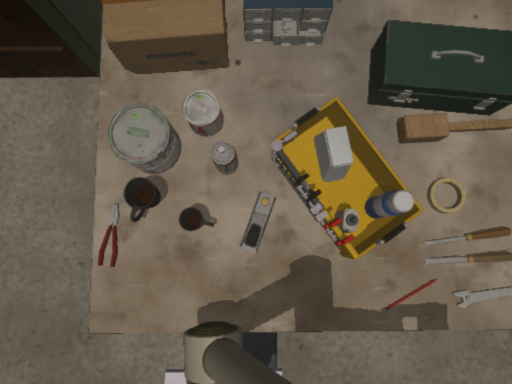

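View pics/wrist0.png

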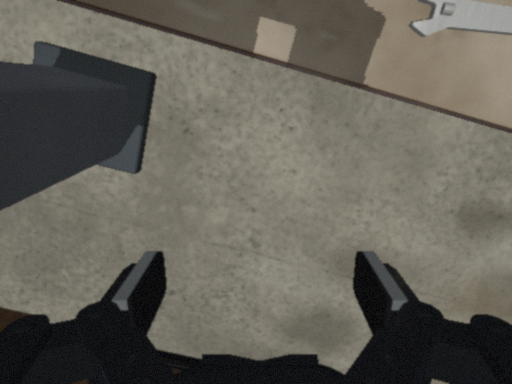

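The scene and top views show the crate turned about 30°, the plane in front of it near top (258,221), and the two mugs at left. I'll enlarge.

```bash
python3 - <<'E'
from h import *
crop('top0',230,85,430,265,4,'topc'); crop('scene0',220,85,390,275,3,'scenec')
crop('top0',90,85,290,275,3,'topl')
d=load('top0')
for p in [(200,218),(140,195),(258,221)]: print(p,atz(d,*p,0.03))
E
```

```text
(200, 218) [0.56432096 0.06168916 0.03      ]
(140, 195) [0.62988815 0.22888262 0.03      ]
(258, 221) [ 0.5544109  -0.09823201  0.03      ]
```

View pics/topc.png

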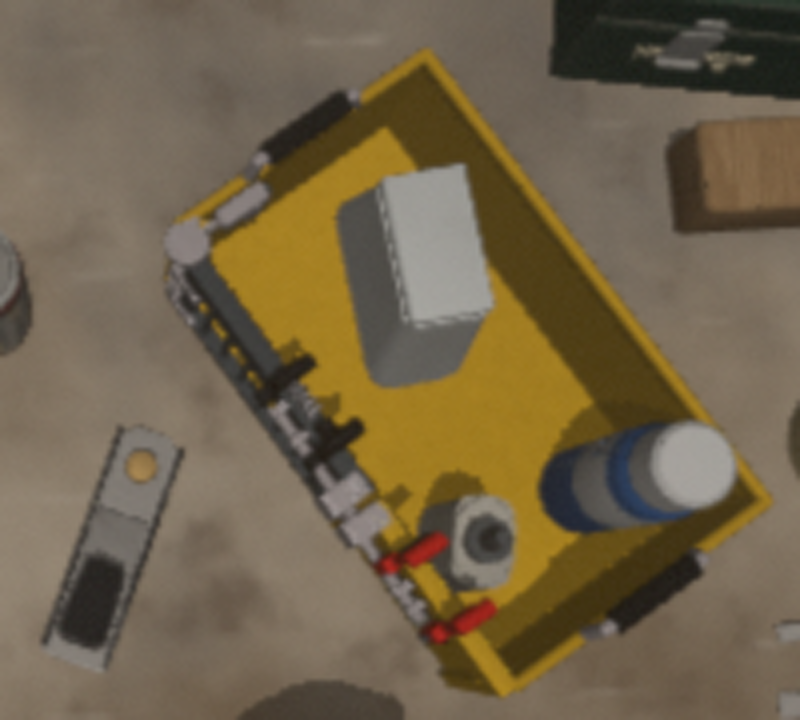

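View pics/scenec.png

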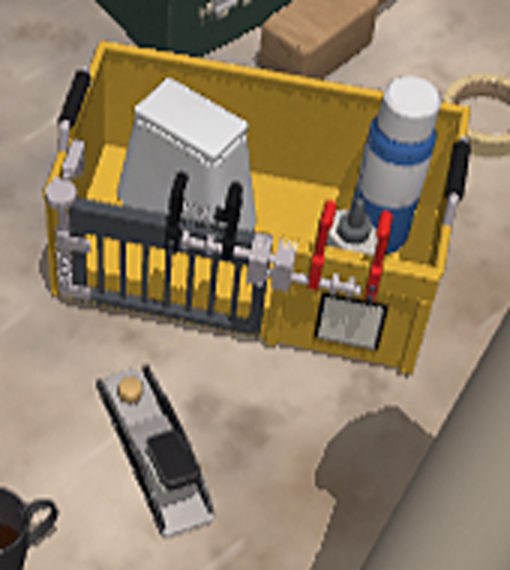

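View pics/topl.png

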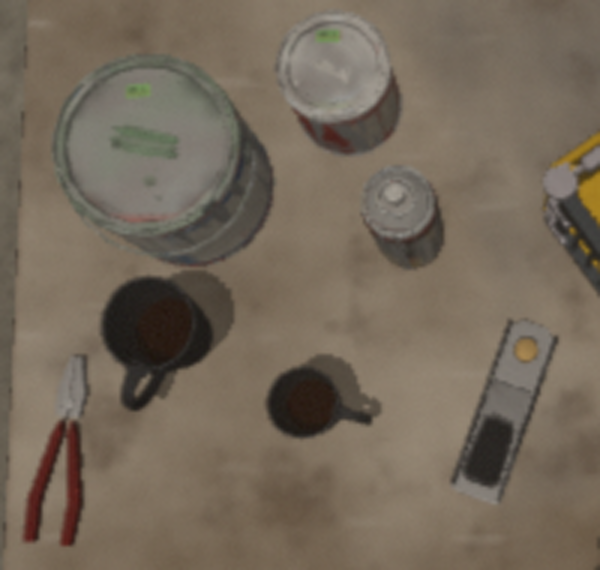

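```bash
cat >> h.py <<'E'
from scipy.optimize import least_squares
def T2(p,P):
    P=np.array(P,float).reshape(-1,3); c,s=np.cos(p[2]),np.sin(p[2])
    return np.c_[p[0]+c*P[:,0]-s*P[:,1],p[1]+s*P[:,0]+c*P[:,1],P[:,2]]
def fit(obs,p0):
    f=lambda p: np.concatenate([(proj(d,T2(p,P))-np.array(uv)).ravel() for d,P,uv in obs])
    r=least_squares(f,p0); return r.x, r.fun.reshape(-1,2)
E
python3 - <<'E'
from h import *
np.set_printoptions(precision=4,suppress=True)
t=load('top0'); s=load('scene0')
C=[[.1,.176,.152],[.1,-.176,.152],[-.1,-.176,.152]]
T=lambda l:[(230+x/4-.4,85+y/4-.4) for x,y in l]; S=lambda l:[(220+x/3-.3,85+y/3-.3) for x,y in l]
tu=T([(427,52),(770,500),(505,690)]); su=S([(100,42),(467,105),(440,268)])
p,r=fit([(t,C,tu),(s,C,su)],[.63,-.28,-.6]); print(p,np.degrees(p[2]));print(r)
print(fit([(t,C,tu)],p)); print(fit([(s,C,su)],p))
np.save('crate.npy',p)
H={'hinge':[-.1,.16,.188],'black':[-.1,.031,.188],'red':[-.1,-.097,.188],'gateend':[-.1,-.03,.188]}
for k,v in H.items(): print(k,T2(p,v))
im=cv2.imread('pics/topc.png'); im2=cv2.imread('pics/scenec.png')
def box(cx,cy,dx,dy,z0,z1): return [[cx+a*dx/2,cy+b*dy/2,z] for z in(z0,z1) for a,b in((-1,-1),(1,-1),(1,1),(-1,1))]
for y in [31-25,31+25,-97-25,-97+25]:
    B=T2(p,box(-.1,y/1000,.026,.008,.162,.210))
    for d,img,o,k in((t,im,(230,85),4),(s,im2,(220,85),3)):
        q=((proj(d,B)-o+.4)*k).astype(int)
        for a in (0,4): cv2.polylines(img,[q[a:a+4].reshape(-1,1,2)],True,(0,255,0) if a else (255,0,255),1)
# plane: top view outline
for d,img,o,k in((t,im,(230,85),4),(s,im2,(220,85),3)):
    q=((proj(d,T2(p,[[-.1,.16,z] for z in(0,.188)]))-o+.4)*k).astype(int); cv2.line(img,tuple(map(int,q[0])),tuple(map(int,q[1])),(255,255,0),1)
cv2.imwrite('pics/o1.png',im);cv2.imwrite('pics/o2.png',im2)
E
```

```text
[ 0.6602 -0.3195 -0.9646] -55.27023481946091
[[ 0.3434 -0.5663]
 [ 0.5079 -0.032 ]
 [ 1.893   0.2329]
 [-0.3185  0.1028]
 [-0.8183  0.8534]
 [-1.0103  2.0318]]
(array([ 0.6603, -0.3174, -0.9703]), array([[-0.0395, -0.6398],
       [-0.525 ,  0.3527],
       [ 0.5545,  0.2442]]))
(array([ 0.6609, -0.3234, -0.9552]), array([[ 0.0825, -0.3155],
       [-0.3526, -0.444 ],
       [ 0.2505,  0.641 ]]))
hinge [[ 0.7347 -0.1462  0.188 ]]
black [[ 0.6287 -0.2197  0.188 ]]
red [[ 0.5235 -0.2926  0.188 ]]
gateend [[ 0.5786 -0.2544  0.188 ]]
```

View pics/o1.png

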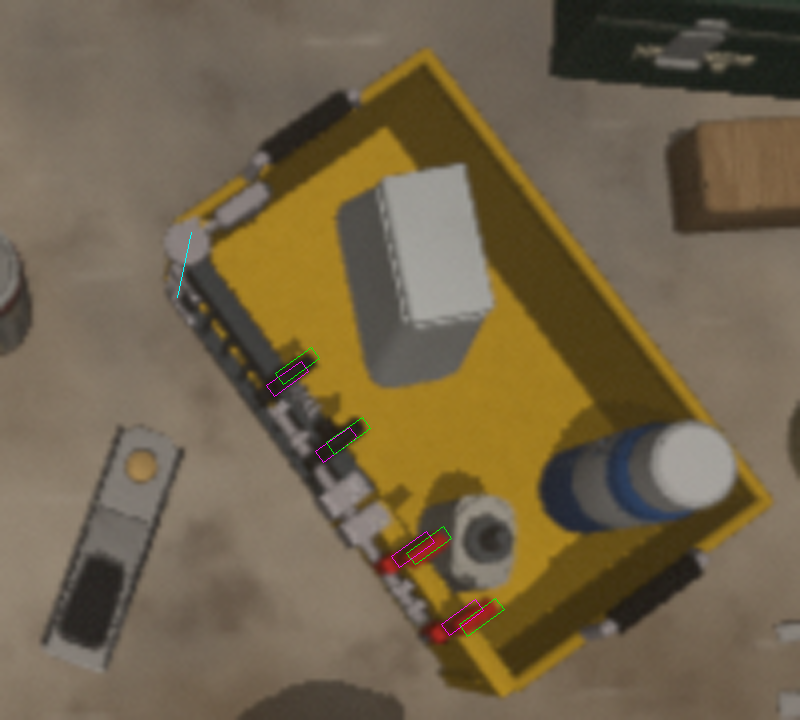

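View pics/o2.png

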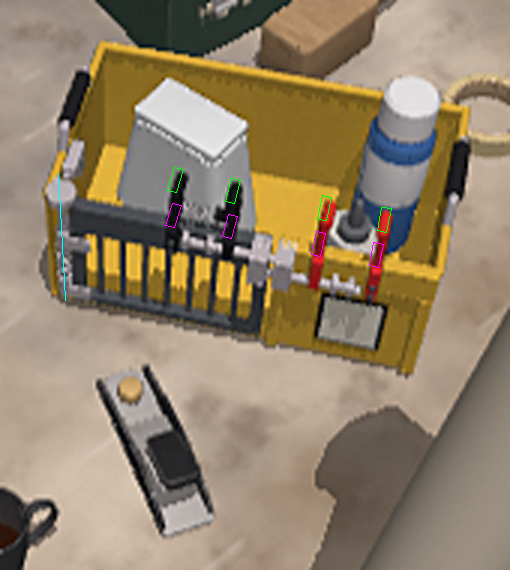

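{"op": "carry_out", "data": {
  "targets": [
    [[0,30,30,0,0,0,-3],[0,60,62,0,0,0,-6],[0,90,94,0,0,0,-9],[0,120,126,0,0,0,-12],[0,150,158,0,0,0,-15],[0,180,190,0,0,0,-18],[0,210,222,0,0,0,-21],[0,240,254,0,0,0,-24],[0,270,286,0,0,0,-27],[0,300,318,0,0,0,-30],[0,330,350,0,0,0,-33],[0,360,380,0,0,0,-34.6],[0,385,405,0,0,0,-34.6],[0,400,422,0,0,0,-34.6],[0,410,432,0,0,0,-34.6],[0,410,432,0,0,0,-34.6],[0,410,432,0,0,0,-34.6]]
  ],
  "squeeze": 60
}}

```text
time_s: 1.57
position: [0.5543, -0.0985, 0.2528]
tool_rot: [[-0.944, -0.001, -0.33], [0.33, 0.0, -0.944], [0.001, -1.0, 0.0]]
ft_force: [0.9, -0.2, -0.6]
grip_width: 0.0854
```

```bash
python3 - <<'E'
from h import *
np.set_printoptions(precision=4,suppress=True)
d=snap('wrist','w1'); s=env.observe(); print(s['time_s'],s['position'],s['tool_rot'],s['q'])
p=np.load('crate.npy'); print(p)
E
```

```text
1.6167 [ 0.5539 -0.0993  0.2531] [[-0.9433 -0.0009 -0.3319]
 [ 0.3319 -0.0001 -0.9433]
 [ 0.0008 -1.      0.0004]] [-22.2051  23.1258  72.262   -0.0251  84.6586  87.1829]
[ 0.6602 -0.3195 -0.9646]
```

View pics/w1.png

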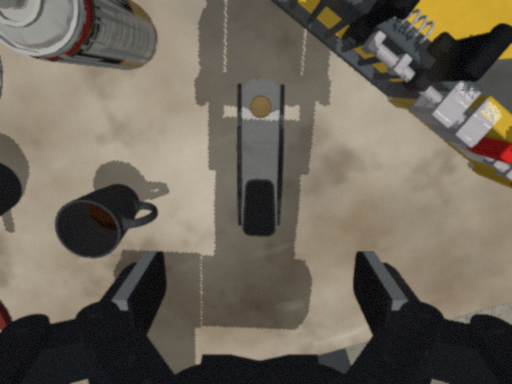

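```bash
python3 - <<'E'
from h import *
np.set_printoptions(precision=4,suppress=True)
crop('w1',200,60,330,250,4,'w1c')
d=load('w1'); 
a,b=[],[]
for u,v in [(238,86),(285,86),(237,226),(282,226),(262,86),(260,226)]: print(atz(d,u,v,.034))
t=load('top0')
for u,v in [(222,152),(226,172)]: print(atz(t,u,v,.15),atz(t,u,v,0))
E
```

```text
[ 0.635  -0.1043  0.034 ]
[ 0.6195 -0.1484  0.034 ]
[ 0.4933 -0.0498  0.034 ]
[ 0.4763 -0.0982  0.034 ]
[ 0.6271 -0.1268  0.034 ]
[ 0.4846 -0.0745  0.034 ]
[ 0.7222 -0.0092  0.15  ] [0.7565 0.0038 0.    ]
[ 0.6713 -0.0192  0.15  ] [ 0.6976 -0.0078  0.    ]
```

View pics/w1c.png

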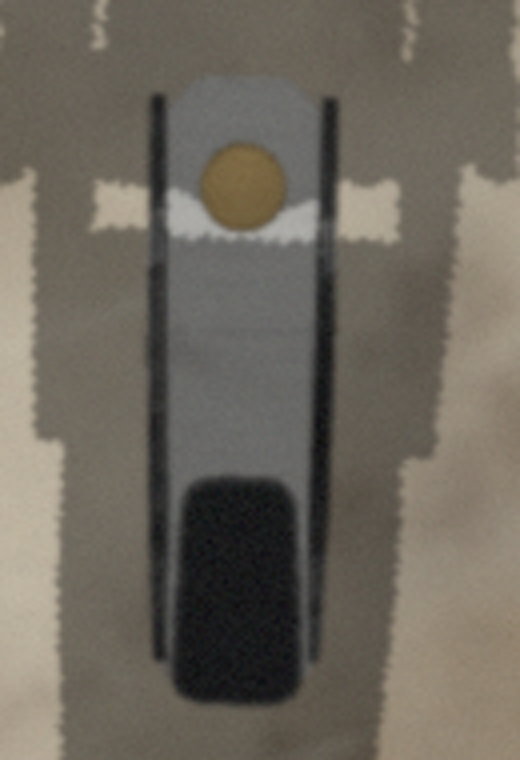

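The wrist view shows the plane's cheeks running from about (262,86) to (260,226). That gives 48 to 50 mm between them and a centre at (0.556, -0.101), so I'll grasp there.

{"op": "carry_out", "data": {
  "targets": [
    [[0,2,-2,-35,0,0,-0.8],[0,2,-2,-75,0,0,-0.8],[0,2,-2,-115,0,0,-0.8],[0,2,-2,-150,0,0,-0.8],[0,2,-2,-180,0,0,-0.8],[0,2,-2,-205,0,0,-0.8],[0,2,-2,-218,0,0,-0.8],[0,2,-2,-224,0,0,-0.8],[0,2,-2,-224,0,0,-0.8],[1,2,-2,-224,0,0,-0.8],[1,2,-2,-224,0,0,-0.8],[1,2,-2,-224,0,0,-0.8],[1,2,-2,-224,0,0,-0.8],[1,2,-2,-224,0,0,-0.8],[1,2,-2,-224,0,0,-0.8],[1,2,-2,-224,0,0,-0.8]]
  ],
  "squeeze": 60
}}

```text
time_s: 2.95
position: [0.5571, -0.101, 0.0308]
tool_rot: [[-0.939, 0.002, -0.345], [0.345, -0.001, -0.939], [-0.003, -1.0, 0.0]]
ft_force: [-1.3, 0.0, 7.1]
grip_width: 0.0486
```

{"op": "carry_out", "data": {
  "targets": [
    [[1,0,0,10,0,0,0],[1,0,0,30,0,0,0],[1,0,0,60,0,0,0],[1,0,0,90,0,0,0],[1,-2,5,120,0,0,0],[1,-10,22,145,0,0,2],[1,-22,48,155,0,0,4],[1,-35,78,160,0,0,7],[1,-48,108,160,0,0,10],[1,-61,138,160,0,0,13],[1,-75,168,155,0,0,16],[1,-88,198,140,0,0,18],[1,-100,225,120,0,0,20],[1,-110,245,100,0,0,20.2],[1,-115,257,75,0,0,20.2],[1,-116,260,50,0,0,20.2],[1,-116,260,30,0,0,20.2],[1,-116,260,15,0,0,20.2],[1,-116,260,15,0,0,20.2]]
  ]
}}

```text
time_s: 4.53
position: [0.4387, 0.1593, 0.0422]
tool_rot: [[-1.0, -0.006, 0.001], [-0.001, -0.001, -1.0], [0.006, -1.0, 0.001]]
ft_force: [-0.2, -0.9, -7.6]
grip_width: 0.0484
```

```bash
python3 - <<'E'
from h import *
snap('wrist','w2')
E
```

```text
(no output)
```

View pics/w2.png

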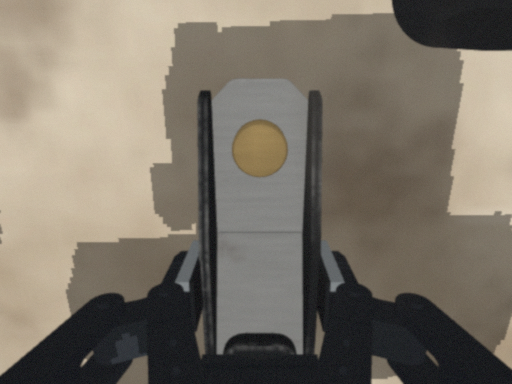

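The plane is held level, at (200–320, 80–355), over bare bench. Next I lower and release it.

{"op": "carry_out", "data": {
  "targets": [
    [[1,0,0,-5,0,0,0],[1,0,0,-9,0,0,0],[1,0,0,-12,0,0,0],[1,0,0,-14,0,0,0],[1,0,0,-14,0,0,0],[1,0,0,-14,0,0,0]]
  ]
}}

```text
time_s: 5.08
position: [0.4406, 0.1593, 0.0309]
tool_rot: [[-1.0, 0.001, 0.0], [-0.0, 0.0, -1.0], [-0.001, -1.0, -0.0]]
ft_force: [-2.2, -0.4, 1.1]
grip_width: 0.0483
```

{"op": "carry_out", "data": {
  "targets": [
    [[0,0,0,0,0,0,0],[0,0,0,0,0,0,0],[0,0,0,0,0,0,0],[0,0,0,0,0,0,0],[0,0,0,15,0,0,0],[0,0,0,45,0,0,0],[0,0,0,80,0,0,0],[0,0,0,115,0,0,5],[0,0,-5,150,0,0,12],[0,3,-20,185,0,0,19],[0,6,-40,215,0,0,26],[0,12,-65,240,0,0,33],[0,18,-95,258,0,0,40],[0,24,-125,268,0,0,47],[0,30,-155,270,0,0,54],[0,36,-185,270,0,0,61],[0,42,-215,270,0,0,68],[0,48,-245,270,0,0,75],[0,52,-275,270,0,0,82],[0,57,-300,270,0,0,89]]
  ]
}}

```text
time_s: 6.75
position: [0.4974, -0.1427, 0.3003]
tool_rot: [[-0.012, -0.0, 1.0], [-1.0, -0.0, -0.012], [0.0, -1.0, -0.0]]
ft_force: [-0.3, -0.1, -0.5]
grip_width: 0.0854
```

{"op": "carry_out", "data": {
  "targets": [
    [[0,5,-27,0,0,0,6],[0,10,-55,0,0,0,12],[0,15,-83,0,0,0,18],[0,20,-110,0,0,0,24],[0,23,-132,0,0,0,30],[0,26,-147,0,0,0,34],[0,26,-152,0,0,0,36],[0,26,-152,0,0,0,36],[0,26,-152,0,0,0,36]]
  ]
}}

```text
time_s: 7.5
position: [0.5234, -0.2926, 0.3001]
tool_rot: [[0.573, -0.0, 0.82], [-0.82, 0.0, 0.573], [-0.0, -1.0, 0.0]]
ft_force: [0.3, 1.0, -0.3]
grip_width: 0.0853
```

```bash
python3 - <<'E'
from h import *
np.set_printoptions(precision=4,suppress=True)
d=snap('wrist','w3'); snap('top','t3'); s=env.observe(); print(s['time_s'],s['position'],s['tool_rot'],s['q'])
E
```

```text
7.6 [ 0.5235 -0.292   0.3005] [[ 0.5735  0.0001  0.8192]
 [-0.8192  0.      0.5735]
 [ 0.     -1.      0.0001]] [-40.4631  25.4505  60.68     0.0052  93.8665 -75.4608]
```

View pics/w3.png

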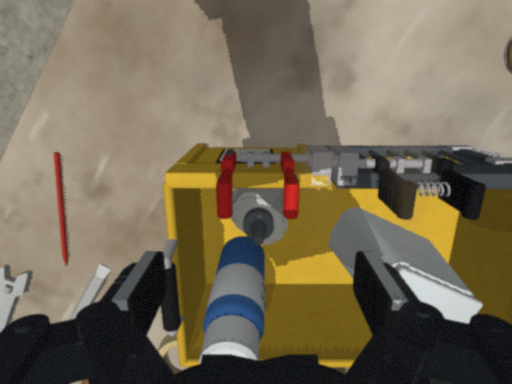

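View pics/t3.png

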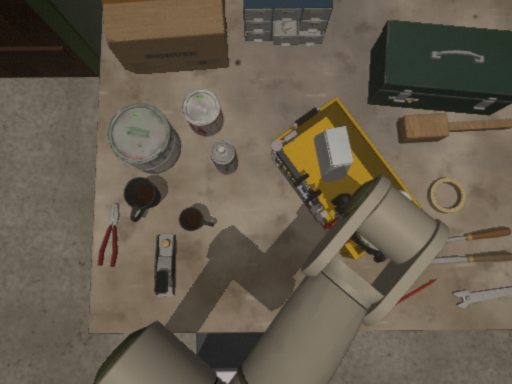

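The plane stands on its sole at the new place (top 165,265). The wrist view shows the red plates at about (225,190) and (290,185), so I'll refine with an overlay.

```bash
cat >> h.py <<'E'
def box(cx,cy,dx,dy,z0,z1): return [[cx+a*dx/2,cy+b*dy/2,z] for z in(z0,z1) for a,b in((-1,-1),(1,-1),(1,1),(-1,1))]
def over(f,p,x0,y0,x1,y1,k,out,ys=(6,56,-122,-72)):
    d=load(f); im=cv2.imread(f'pics/{f}.png')[y0:y1,x0:x1]; im=cv2.resize(im,None,fx=k,fy=k,interpolation=cv2.INTER_CUBIC)
    for y in ys:
        q=((proj(d,T2(p,box(-.1,y/1000,.026,.008,.162,.210)))-(x0,y0)+.5)*k).astype(int)
        for a in (0,4): cv2.polylines(im,[q[a:a+4].reshape(-1,1,2)],True,(0,255,0) if a else (255,0,255),1)
    cv2.imwrite(f'pics/{out}.png',im)
E
python3 - <<'E'
from h import *
over('w3',np.load('crate.npy'),150,130,500,240,2.25,'w3o')
crop('w3',200,135,360,225,5,'w3c')
E
```

```text
(no output)
```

View pics/w3o.png

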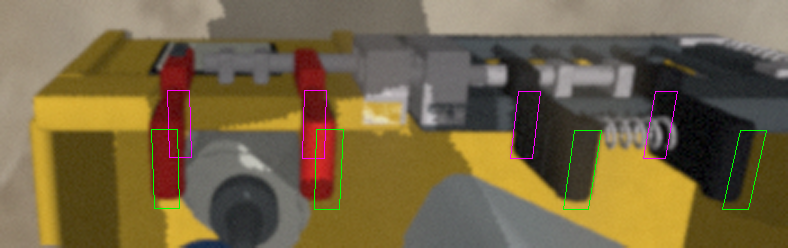

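View pics/w3c.png

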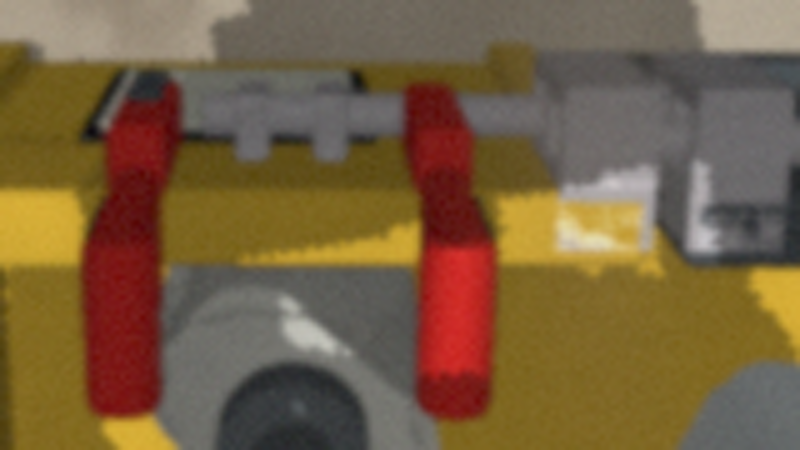

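{"op": "carry_out", "data": {
  "targets": [
    [[0,-4,-1,-25,0,0,0],[0,-7.5,-2.5,-55,0,0,0],[0,-7.5,-2.5,-80,0,0,0],[0,-7.5,-2.5,-98,0,0,0],[0,-7.5,-2.5,-105,0,0,0],[0,-7.5,-2.5,-105,0,0,0]]
  ],
  "squeeze": 30
}}

```text
time_s: 8.1
position: [0.5157, -0.2943, 0.1942]
tool_rot: [[0.574, -0.002, 0.819], [-0.819, 0.002, 0.574], [-0.003, -1.0, -0.001]]
ft_force: [0.2, -0.8, 0.9]
grip_width: 0.0854
```

```bash
python3 - <<'E'
from h import *
d=snap('wrist','w4'); np.save('crate.npy',[.658,-.318,-.9646])
over('w4',np.load('crate.npy'),100,60,500,300,2,'w4o')
E
```

```text
(no output)
```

View pics/w4o.png

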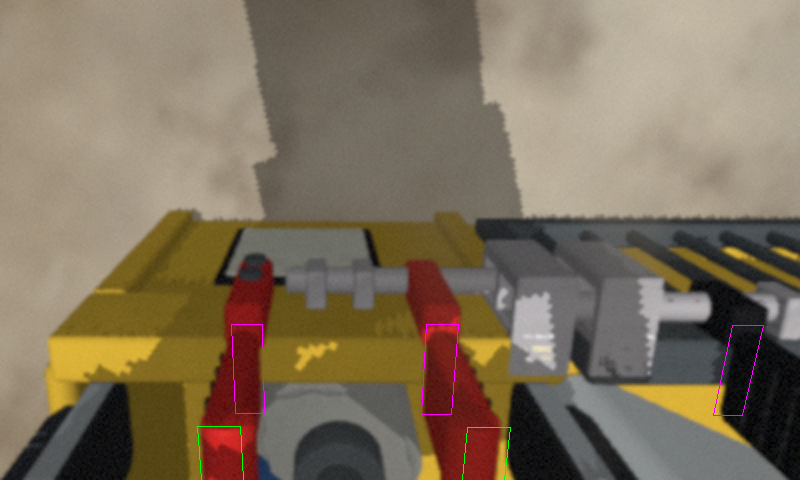

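Both red plates stand between the open fingers, matching the prediction. I'll squeeze.

{"op": "carry_out", "data": {
  "targets": [
    [[1,0,0,0,0,0,0],[1,0,0,0,0,0,0],[1,0,0,0,0,0,0],[1,0,0,0,0,0,0],[1,0,0,0,0,0,0],[1,0,0,0,0,0,0],[1,0,0,0,0,0,0],[1,0,0,0,0,0,0],[1,0,0,0,0,0,0],[1,0,0,0,0,0,0]]
  ]
}}

```text
time_s: 8.98
position: [0.5158, -0.2959, 0.1971]
tool_rot: [[0.574, 0.001, 0.819], [-0.819, -0.003, 0.574], [0.003, -1.0, -0.001]]
ft_force: [-2.4, 0.3, 8.8]
grip_width: 0.0439
```

```bash
python3 - <<'E'
from h import *
d=snap('wrist','w5'); crop('w5',100,60,500,300,2,'w5c')
E
```

```text
(no output)
```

View pics/w5c.png

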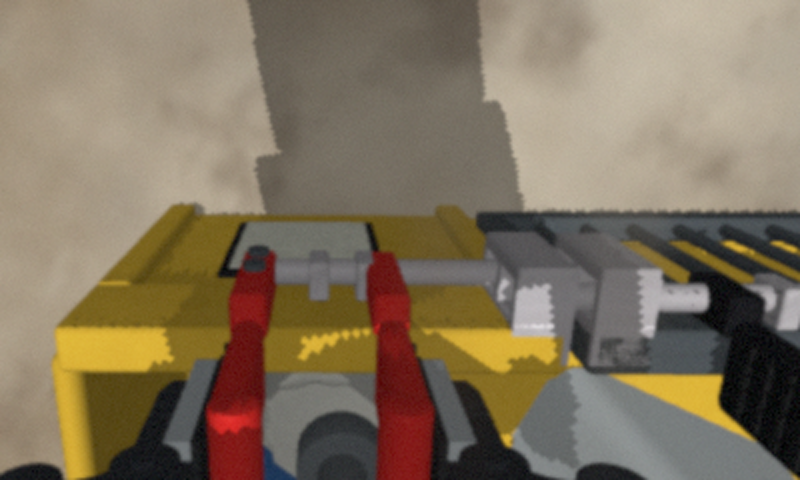

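Width is 44 mm and the picture shows the plates closed up, so the red catch is home. Next I release, lift, and move over to the black catch.

{"op": "carry_out", "data": {
  "targets": [
    [[0,0,0,0,0,0,0],[0,0,0,0,0,0,0],[0,0,0,0,0,0,0],[0,0,0,0,0,0,0],[0,0,0,20,0,0,0],[0,0,0,50,0,0,0],[0,0,0,70,0,0,0],[0,20,14,75,0,0,0],[0,48,33,75,0,0,0],[0,76,53,75,0,0,0],[0,100,69,75,0,0,0],[0,113,78,75,0,0,0],[0,116,80,75,0,0,0],[0,116,80,75,0,0,0],[0,116,80,75,0,0,0]]
  ],
  "squeeze": 35
}}

```text
time_s: 10.28
position: [0.6314, -0.2157, 0.2701]
tool_rot: [[0.574, -0.001, 0.819], [-0.819, -0.0, 0.574], [-0.0, -1.0, -0.001]]
ft_force: [0.6, -0.1, -0.3]
grip_width: 0.0855
```

```bash
python3 - <<'E'
from h import *
d=snap('wrist','w6'); 
over('w6',np.load('crate.npy'),0,60,400,300,2,'w6o',ys=(6,56,-122,-85)); print(env.observe()['q'])
E
```

```text
[-2.90262366e+01  3.37168976e+01  5.11160975e+01 -1.78759572e-02
  9.51834717e+01 -6.39991196e+01]
```

View pics/w6o.png

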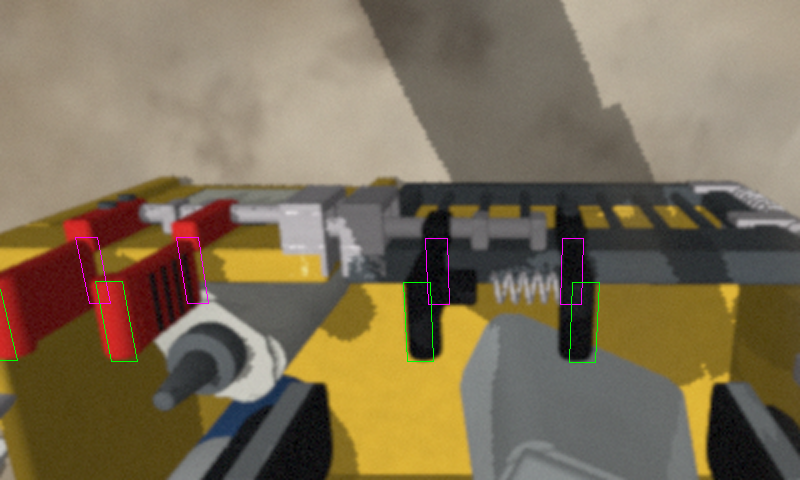

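The red plate sits where the home position predicts, and the black plates at about (424,310) and (576,310) match the model. I'll descend and squeeze.

{"op": "carry_out", "data": {
  "targets": [
    [[0,0,0,-25,0,0,0],[0,0,0,-50,0,0,0],[0,0,0,-70,0,0,0],[0,0,0,-77,0,0,0],[0,0,0,-77,0,0,0],[1,0,0,-77,0,0,0],[1,0,0,-77,0,0,0],[1,0,0,-77,0,0,0],[1,0,0,-77,0,0,0],[1,0,0,-77,0,0,0],[1,0,0,-77,0,0,0],[1,0,0,-77,0,0,0],[1,0,0,-77,0,0,0],[1,0,0,-77,0,0,0],[1,0,0,-77,0,0,0]]
  ],
  "squeeze": 35
}}

```text
time_s: 11.58
position: [0.6324, -0.2159, 0.1958]
tool_rot: [[0.574, 0.003, 0.819], [-0.819, -0.003, 0.574], [0.004, -1.0, 0.001]]
ft_force: [-0.7, -0.8, 6.1]
grip_width: 0.0445
```

```bash
python3 - <<'E'
from h import *
np.set_printoptions(precision=4,suppress=True)
d=snap('wrist','w7'); s=env.observe(); print(s['position'],s['ft_force'],s['wrist_torque'],s['grip_width'])
p=np.load('crate.npy'); h=T2(p,[-.1,.16,.19])[0]; print(h,'r',np.linalg.norm((s['position']-h)[:2]))
v=(s['position']-h); 
for a in [.05,.1,.2,.3,.4,.5,.6,.7,.8,.9,1.0,1.1,1.2,1.3,1.4,1.44]:
    c,q=np.cos(-a),np.sin(-a); w=np.array([c*v[0]-q*v[1],q*v[0]+c*v[1]]); print(a,((w-v[:2])*1000).round(1),round(-np.degrees(a),1))
t=load('t3')
# can: rays
E
```

```text
[ 0.6324 -0.2159  0.1958] [ 0.8378 -1.6223  6.2784] [-0.5844  0.7353 -0.1279] 0.04400400475081172
[ 0.7325 -0.1447  0.19  ] r 0.12288795049228277
0.05 [-3.4  5.1] -2.9
0.1 [-6.6 10.4] -5.7
0.2 [-12.2  21.3] -11.5
0.3 [-16.6  32.8] -17.2
0.4 [-19.8  44.6] -22.9
0.5 [-21.9  56.7] -28.6
0.6 [-22.7  69. ] -34.4
0.7 [-22.3  81.3] -40.1
0.8 [-20.7  93.4] -45.8
0.9 [-17.9 105.4] -51.6
1.0 [-13.9 117. ] -57.3
1.1 [ -8.7 128.2] -63.0
1.2 [ -2.5 138.8] -68.8
1.3 [  4.8 148.7] -74.5
1.4 [ 13.  157.8] -80.2
1.44 [ 16.5 161.2] -82.5
```

View pics/w7.png

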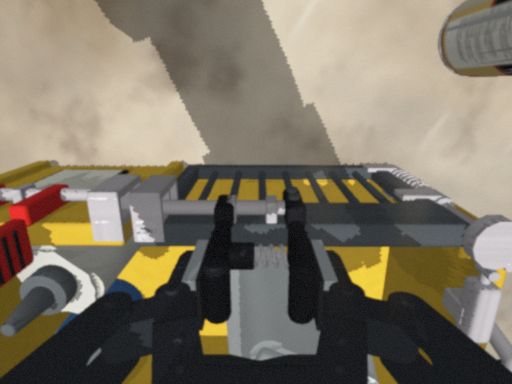

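```bash
python3 - <<'E'
from h import *
np.set_printoptions(precision=4,suppress=True)
s=load('scene0'); t=load('top0'); p=np.load('crate.npy'); h=T2(p,[-.1,.16,.19])[0]
print(tri([(s,203,175),(t,222.5,151)]))
for z in(.13,.15,.17,.19): print(z,atz(s,203,175,z),atz(t,222.5,151,z))
print(atz(s,192,212,0),atz(s,218,216,0),atz(s,206,221,0))
c=atz(s,206,215,0)
c2=tri([(s,203,175),(t,222.5,151)])
for q in(c,c2):
    q=q[:2]; a=p[2]; e=q-np.array([.658,-.318]); R=np.array([[np.cos(a),np.sin(a)],[-np.sin(a),np.cos(a)]]); print('crate frame',R@e)
crop('scene0',180,155,240,235,8,'can')
E
```

```text
[ 0.7173 -0.0134  0.1807]
0.13 [ 0.7506 -0.0332  0.13  ] [ 0.7293 -0.0088  0.13  ]
0.15 [ 0.7373 -0.0255  0.15  ] [ 0.7247 -0.0105  0.15  ]
0.17 [ 0.724  -0.0178  0.17  ] [ 0.7201 -0.0122  0.17  ]
0.19 [ 0.7108 -0.01    0.19  ] [ 0.7155 -0.0139  0.19  ]
[0.7532 0.019  0.    ] [ 0.6946 -0.028   0.    ] [0.7036 0.0073 0.    ]
crate frame [-0.2225  0.2289]
crate frame [-0.2166  0.2223]
```

View pics/can.png

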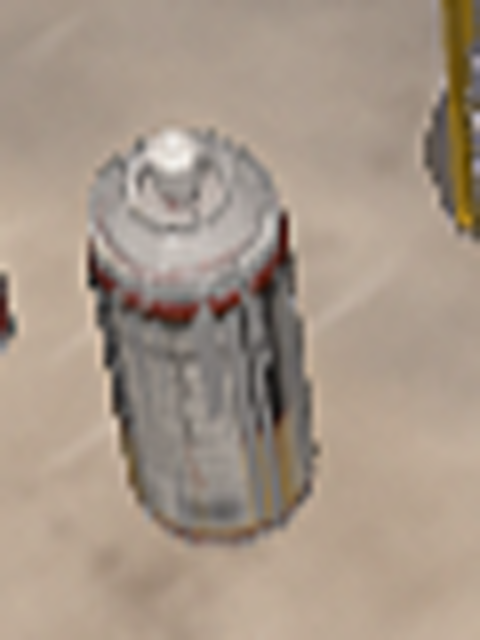

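```bash
python3 - <<'E'
import numpy as np
v=np.array([.6320-.7325,-.2157+.1447])*1000
def rows(a0,al):
    R=lambda a:np.array([[np.cos(a),np.sin(a)],[-np.sin(a),np.cos(a)]])
    for a in al:
        w=R(a)@v-R(a0)@v; print([1,round(w[0],1),round(w[1],1),0,0,0,round(-np.degrees(a-a0),1)],end=', ')
    print()
rows(0,[.02,.05,.09,.13,.17,.21,.25,.29,.33,.37,.41,.45,.49,.53,.57,.61,.65,.69,.72,.74])
rows(.74,[.76,.79,.83,.87,.91,.95,.99,1.03,1.07,1.11,1.15,1.19,1.23,1.27,1.31,1.35,1.39,1.42,1.44,1.45])
E
```

```text
[1, np.float64(-1.4), np.float64(2.0), 0, 0, 0, np.float64(-1.1)], [1, np.float64(-3.4), np.float64(5.1), 0, 0, 0, np.float64(-2.9)], [1, np.float64(-6.0), np.float64(9.3), 0, 0, 0, np.float64(-5.2)], [1, np.float64(-8.4), np.float64(13.6), 0, 0, 0, np.float64(-7.4)], [1, np.float64(-10.6), np.float64(18.0), 0, 0, 0, np.float64(-9.7)], [1, np.float64(-12.6), np.float64(22.5), 0, 0, 0, np.float64(-12.0)], [1, np.float64(-14.4), np.float64(27.1), 0, 0, 0, np.float64(-14.3)], [1, np.float64(-16.1), np.float64(31.7), 0, 0, 0, np.float64(-16.6)], [1, np.float64(-17.6), np.float64(36.4), 0, 0, 0, np.float64(-18.9)], [1, np.float64(-18.9), np.float64(41.1), 0, 0, 0, np.float64(-21.2)], [1, np.float64(-20.0), np.float64(45.9), 0, 0, 0, np.float64(-23.5)], [1, np.float64(-20.9), np.float64(50.8), 0, 0, 0, np.float64(-25.8)], [1, np.float64(-21.6), np.float64(55.7), 0, 0, 0, np.float64(-28.1)], [1, np.float64(-22.1), np.float64(60.5), 0, 0, 0, np.float64(-30.4)], [1, np.float64(-22.4), np.float64(65.5), 0, 0, 0, np.float64(-32.7)], [1, np.float64(-22.5), np.float64(70.4), 0, 0, 0, np.float64(-
[... 953 characters left out ...]
4(-21.2)], [1, np.float64(16.2), np.float64(47.4), 0, 0, 0, np.float64(-23.5)], [1, np.float64(18.8), np.float64(51.6), 0, 0, 0, np.float64(-25.8)], [1, np.float64(21.6), np.float64(55.7), 0, 0, 0, np.float64(-28.1)], [1, np.float64(24.5), np.float64(59.6), 0, 0, 0, np.float64(-30.4)], [1, np.float64(27.6), np.float64(63.5), 0, 0, 0, np.float64(-32.7)], [1, np.float64(30.8), np.float64(67.2), 0, 0, 0, np.float64(-35.0)], [1, np.float64(34.2), np.float64(70.8), 0, 0, 0, np.float64(-37.2)], [1, np.float64(36.8), np.float64(73.4), 0, 0, 0, np.float64(-39.0)], [1, np.float64(38.6), np.float64(75.0), 0, 0, 0, np.float64(-40.1)], [1, np.float64(39.5), np.float64(75.9), 0, 0, 0, np.float64(-40.7)],
```

{"op": "carry_out", "data": {
  "targets": [
    [[1,-1.5,2,0,0,0,-1],[1,-3.5,5,0,0,0,-3],[1,-6,9.5,0,0,0,-5],[1,-8.5,13.5,0,0,0,-7.5],[1,-10.5,18,0,0,0,-9.5],[1,-12.5,22.5,0,0,0,-12],[1,-14.5,27,0,0,0,-14.5],[1,-16,31.5,0,0,0,-16.5],[1,-17.5,36.5,0,0,0,-19],[1,-19,41,0,0,0,-21],[1,-20,46,0,0,0,-23.5],[1,-21,51,0,0,0,-26],[1,-21.5,55.5,0,0,0,-28],[1,-22,60.5,0,0,0,-30.5],[1,-22.5,65.5,0,0,0,-32.5],[1,-22.5,70.5,0,0,0,-35],[1,-22.5,75.5,0,0,0,-37],[1,-22,80,0,0,0,-39.5],[1,-22,84,0,0,0,-41.5],[1,-21.5,86.5,0,0,0,-42.5]]
  ],
  "squeeze": 35
}}

```text
time_s: 13.3
position: [0.6105, -0.1292, 0.1958]
tool_rot: [[-0.133, 0.002, 0.991], [-0.991, -0.003, -0.133], [0.002, -1.0, 0.002]]
ft_force: [-3.7, -4.1, 8.4]
grip_width: 0.0438
```

```bash
python3 - <<'E'
from h import *
np.set_printoptions(precision=4,suppress=True)
d=snap('wrist','w8'); s=env.observe(); print(s['position'],s['ft_force'],s['wrist_torque'],s['grip_width'],np.linalg.norm(s['position'][:2]-[.7325,-.1447]))
E
```

```text
[ 0.6105 -0.1291  0.1957] [-2.8824 -3.7236  7.8343] [-0.578   1.4152 -0.661 ] 0.043786587167652484 0.12301629041510857
```

View pics/w8.png

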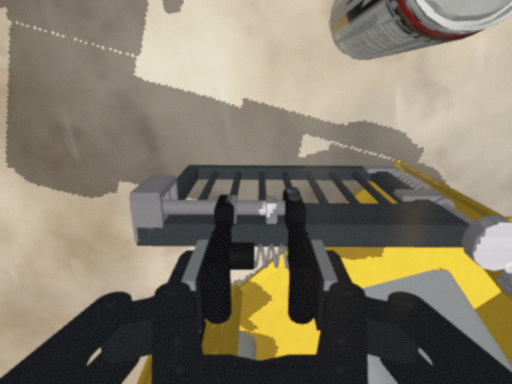

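The gate is following: it has left the panel, the plates are still squeezed at (220,260) and (300,260), and the forces are small. I'll carry on.

{"op": "carry_out", "data": {
  "targets": [
    [[1,0.5,2.5,0,0,0,-1],[1,1,6,0,0,0,-3],[1,2,11,0,0,0,-5],[1,3,15.5,0,0,0,-7.5],[1,4.5,20.5,0,0,0,-9.5],[1,6,25,0,0,0,-12],[1,7.5,29.5,0,0,0,-14.5],[1,9.5,34.5,0,0,0,-16.5],[1,11.5,38.5,0,0,0,-19],[1,14,43,0,0,0,-21],[1,16,47.5,0,0,0,-23.5],[1,19,51.5,0,0,0,-26],[1,21.5,55.5,0,0,0,-28],[1,24.5,59.5,0,0,0,-30.5],[1,27.5,63.5,0,0,0,-32.5],[1,31,67,0,0,0,-35],[1,34,71,0,0,0,-37],[1,37,73.5,0,0,0,-39],[1,38.5,75,0,0,0,-40],[1,39,75.5,0,0,0,-40.3]]
  ],
  "squeeze": 35
}}

```text
time_s: 15.02
position: [0.6494, -0.0543, 0.1958]
tool_rot: [[-0.742, 0.001, 0.67], [-0.67, -0.002, -0.742], [0.001, -1.0, 0.003]]
ft_force: [-5.0, -7.5, 8.8]
grip_width: 0.044
```

{"op": "carry_out", "data": {
  "targets": [
    [[1,0,0,0,0,0,0],[1,0,0,0,0,0,0],[1,0,0,0,0,0,0],[1,0,0,0,0,0,0],[1,0,0,0,0,0,0],[1,0,0,0,0,0,0]]
  ]
}}

```text
time_s: 15.52
position: [0.6493, -0.0545, 0.1958]
tool_rot: [[-0.742, 0.002, 0.671], [-0.671, -0.002, -0.742], [0.0, -1.0, 0.003]]
ft_force: [-3.8, -6.5, 9.1]
grip_width: 0.0439
```

```bash
python3 - <<'E'
from h import *
np.set_printoptions(precision=4,suppress=True)
d=snap('wrist','w9'); snap('top','t9'); snap('scene','s9'); s=env.observe(); print(s['time_s'],s['position'],s['ft_force'],s['wrist_torque'],s['grip_width'],s['q'],s['qvel'])
p=np.load('crate.npy'); R=s['tool_rot']; v=s['position'][:2]-[.7325,-.1447]
print('r',np.linalg.norm(v),'angle tool',np.radians(90)+p[2]-np.arctan2(R[1,2],R[0,2]),'angle pos',(p[2]-np.pi/2-np.arctan2(v[1],v[0]))%(2*np.pi))
E
```

```text
15.6667 [ 0.6493 -0.0545  0.1958] [-4.0414 -5.9144  8.4795] [-0.2928  1.4644 -0.5008] 0.044209722266410165 [-15.152   34.4145  62.0663  -0.091   83.4085  32.7492] [-0.0388  0.0099 -0.0114 -0.0222 -0.0878  0.0665]
r 0.12274730139658523 angle tool 1.4420489072221963 angle pos 1.431949085364062
```

View pics/w9.png

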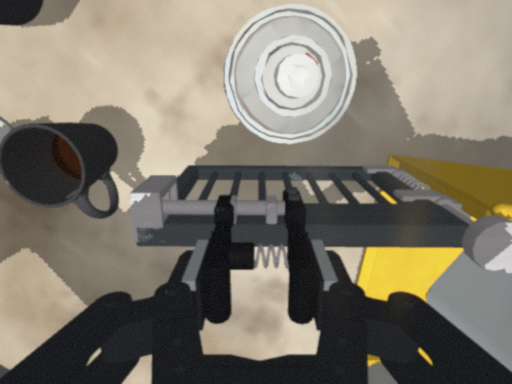

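View pics/t9.png

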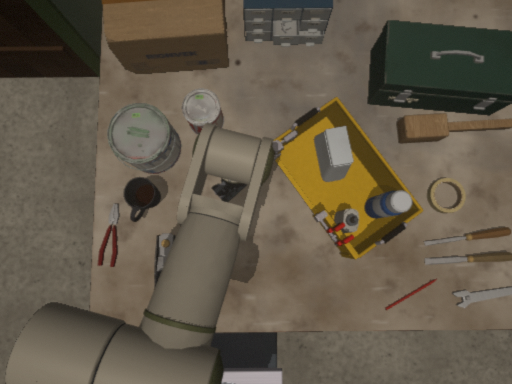

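View pics/s9.png

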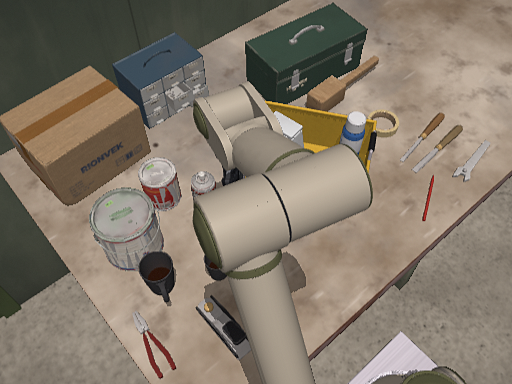

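```bash
python3 - <<'E'
from rig import env
print(env.close_job()); print(env.observe()['time_s'])
E
```

```text
the job is handed in; nothing more can be done
None
the job is handed in; nothing more can be done
```

I carried out all the steps in order and handed the job in at 15.7 s, with the gripper still holding the gate open.

- **Block plane:** I set it down on its sole on the bare bench at about (0.44, 0.16), about 0.4 m from the hinge and so well clear of the gate's swing.
- **Red lock catch:** I squeezed it to a grip width of about 44 mm (45 mm is the stated home width). A picture after release showed it still drawn.
- **Black catch and gate:** The catch is held squeezed at 35 N, with a width of about 44 mm. The gate stands at about 1.43 to 1.44 rad of the 1.5 stop. Joint speeds were about zero, and the force on the tool was about 11 N.

**Last checks:** In the final top picture the white tub, aerosol can, glue bottle and larger mug all stand where they began. The arm partly hid the plane in the last pictures, but nothing came near it after it was set down. None of the checks failed. My two measures of the gate angle, from tool turn and from position, differed by 0.01 rad.

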